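Open the lift-and-slide hatch and stow the jar

TASK

Lift the hatch of the steel counter store out of its recess by its black bar, move it part of the way towards the hood and let go of it resting on the deck; then take it again at its upright end flange and slide it fully home under the hood. Then stand the small squat jar upright on the floor of the opened well. Leave the larger, taller jar where it stands and do not tip the squat one over.

Things in the scene. Friction and masses are not known exactly. Their poses are not given: they have to be found in the camera images.
- store: Steel counter-top store, does not move, 171 (x) x 319 (y) x 113 mm high. Origin on the table under the centre of the well; y points along the channels from well to hood, z up. The hatch sits in a recess over the well, y -72..72 mm, on a ledge at z 53. An upstand (y -84..-72, top z 79) stands right behind the seated hatch's flange, so the flange can be gripped only after the hatch has moved.
- deck_edge (a point): Middle of the edge of the flat parking deck, store frame (0, 72, 63) mm: the deck is 10 mm above the ledge and runs in +y to a stop wall at y 227. Side walls, inner faces x +-77.5, top z 85, have inward lips (underside z 81, inner edges x +-68) along the whole length: the hatch can be raised 10 to 20 mm off its seat to slide onto the deck, but not be taken out.
- hood_edge (a point): Middle of the hood's front edge, upper face, store frame (0, 150, 113) mm. The hood is a fixed 4 mm plate over the deck from here to the end in +y, underside z 109. The hatch's bar passes under it, a gripper holding the bar does not. The room wall rises close behind the store and about 0.15 m behind the jars: carry tools across on the robot's side.
- hatch_mid (a point): Centre of the hatch's plate: loose aluminium, 150 (x) x 140 (y) x 8 mm, about 0.35 kg, axes parallel to the store's, 2.5 mm side play. Seated: store frame (0, 0, 57) mm; on the deck: z 67. It rests level on the deck by itself once moved more than about 80 mm along store y; home against the stop at store y 157.
- hatch_bar (a point): Centre of the hatch's black pull bar, 60 (x) x 12 (y) x 14 mm high, over the middle of the plate, 25 mm above the plate's underside (17 above its upper face); 10 mm gap beneath, between two short posts. Grip it across its thickness (along y).
- hatch_flange (a point): Centre of the hatch's upright end flange, 120 mm (x) x 6 mm thick (y) x 18 mm high, at the hatch's -y end, 67 mm from the bar, standing on the plate's upper face (its top is 18 mm above that face). Grip it across its thickness (along y) or push it towards +y.
- well_floor (a point): Centre of the well's flat floor, on its surface (8 mm above the table). The well is 124 (x) x 120 (y) mm inside; its top ledge is 45 mm above the floor.
- jar_mid (a point): Centre (half-way up) of the small squat round jar with white screw cap, 42 mm diameter, 42 mm high, 60 g; z axis is its own upright axis.
- tall_jar_mid (a point): Bystander: centre of a similar but larger, taller round jar, 47 mm diameter, 63 mm high; it and the squat jar may stand in each other's place.
- hatch: The same loose hatch; its origin is the centre of the plate's underside, axes as for hatch_mid.
- jar: The same squat jar; its origin is the centre of its underside.
Things that resemble listed ones, but are neither listed nor needed, are in the scene too. What is shaped like the jar but turquoise is not meant. Leave any purple look-alike of the hatch alone.

How it is judged:
On the way, in this order (a step that is already met when the one before it is completed fails the run):
1. the hatch is lifted out of its recess (z of hatch_mid in the frame of store above 0.065 m), for 0.1 s.
2. the hatch has been let go of, resting level on the deck part of the way (not yet home) (z of hatch_mid in the frame of store between 0.064 and 0.07 m and y of hatch_mid in the frame of store between 0.04 and 0.14 m and angle between hatch_mid's own z axis and vertical below 0.05 rad and contact force between the fingers and hatch below 0.1 N), for 0.1 s.
3. the hatch is slid fully home under the hood (y of hatch_mid in the frame of store above 0.147 m and z of hatch_mid in the frame of store between 0.064 and 0.07 m and angle between hatch_mid's own z axis and vertical below 0.05 rad), for 0.2 s.
At the end, for the whole second after the job is handed in: The hatch lies level on the deck within 10 mm of its stop under the hood; the squat jar stands upright (within 0.1 rad) on the floor of the well, within 60 mm of its centre; both at rest (all of step 3 and horizontal distance between jar_mid and well_floor below 0.06 m and z of jar_mid in the frame of store between 0.024 and 0.034 m and angle between jar_mid's own z axis and vertical below 0.1 rad and linear speed of each of jar, hatch below 0.02 m/s); the robot touches nothing.
It fails at once if the taller jar is moved by more than 30 mm (distance of tall_jar_mid from where it was at the start of the episode above 0.03 m).
It fails at once if the jar is tipped over (more than 0.8 rad) (angle between jar_mid's own z axis and vertical above 0.8 rad).
It also fails if it takes over 69 s, if anything falls off the work surface, if the arm or the gripper's body presses on something with over 40 N, if the wrist force passes 120 N, or if a joint passes its speed limit or range.

ROBOT

A 7-joint arm with a two-finger parallel gripper is mounted at the origin on the work surface; the furniture and walls round the work are solid. World frame = base frame: x ahead of the robot, y to its left, z up, the work surface at z = 0. Lengths are in m, angles in rad, forces in N, time in s.
With the tool pointing down it reaches from about 0.4 to 0.85 m from the base axis. Payload 4.5 kg.
Tool frame: the origin (TCP) lies midway between the tips of the shut fingers; the grasp point (between the pads) lies arm.pinch_z behind it (arm.pinch_z is the distance from the TCP to the grasp point, in m); y points along the fingers, z is the direction in which the jaws open and shut, and the axes are right-handed (so a half turn about y gives the same grasp; the last joint's range is limited). The gripper opens to 85 mm and grips with 20 to 120 N. Pads are 22 mm wide; open, the fingers measure 114 mm over their backs; the gripper's body (76 mm by 85 mm) begins 54 mm behind the grasp point. The pads swing forward as they close: fully open they stand 13 mm farther back than shut.
Start: joints at [1.28, 0.689, -0.195, 1.565, 0.157, 0.902, -0.215], TCP at [0.199, -0.592, 0.231] pointing down, gripper open.
Joint ranges: [-3.01, 3.01], [-0.46, 2.08], [-1.47, 1.51], [0.13, 2.56], [-1, 4.14], [0.04, 2.09], [-2.66, 2.66]. Speed limits (rad/s): [2.57, 2.57, 3.14, 3.14, 3.14, 3.14, 3.14].

INTERFACE

Orientations are given as a unit quaternion [w, x, y, z].
In Python, from cell import arm gives the robot as it stands. The module is installed in compiled form; this text tells all that it offers.
- The arm moves only by the tool arm_command, never from a script. Its argument "deltas" is a list of rows, each an object of numbers: "dx", "dy", "dz": the shift along the world's x, y, z in m; "ax", "ay", "az": the turn, a rotation vector about the world's x, y, z in units of 8 degrees (1.0 is 8 degrees); "hand": the closure in counts, from 0 (fully open) to 255 (shut). In form: [{"dx": .., "dy": .., "dz": .., "ax": .., "ay": .., "az": .., "hand": ..}, ...]. A call has 1 to 5 rows; each row is the pose to reach, as a shift and turn from the pose measured when the call began; what a row does not reach only later rows make up. A row lasts 1/8 s, in which the tool goes at most 62.5 mm and 10.7 degrees, less where a joint would pass 70% of its speed; a pose out of reach is approached as far as the arm can. A call with a gripper value outside its range is refused whole. The fingers move at their own pace and stop on an object; "force" is the grip in N (left out, the last holds). Time passes only in rows, so rows that repeat a pose let the fingers close. It gives the time, the measured TCP pose, the force and the opening at its end, in the units of the state.
- arm.sense(): the state, without advancing time (a new reading comes with each control period).
- arm.camera(name): name is "side" or "top"; returns the picture (480x640x3 uint8, red, green, blue); there is no depth.
- arm.camera_model(name): a dict with "fx", "fy", "cx", "cy" (pixels), "extrinsics" (4x4, takes a point from camera to world coordinates). Camera axes: x right, y down, z forward; pixel columns grow to the right and rows downward; lengths in m; the calibration is good to about 2 mm. A picture is of the moment at which its call begins. camera_model takes no time and is no camera call.
- arm.sign_off(): hands the job in, once; it reports no verdict.
Trained networks look in the newest picture that a camera, given by its name, has taken for a name from the list of things; names that differ only in an ending like _2 or _b are one class to them, and where a whole thing is asked for, a point or a joint stands for the part that bears it (a point fixed in the world has none). Each returns a list of dicts, best first, with "score" (0 to 1); they miss things now and then, are a little off and sometimes report something else, mostly with a low value. They report only what shows in the picture. A call takes as long as a camera call. They do not tell look-alikes from the thing itself.
- arm.trace(thing, camera): "mask" (480x640 bool, what is visible of it) and "location" ([row, column] in pixels, amid what is visible of it).
The state is a dict: "t": time; "joints": joint angles; "dq": joint speeds; "effort": joint torques, N m; "ee_pos": TCP position; "eef_rot": TCP orientation; "wrist_force": force on the tool from outside, world axes, zero at the start; "torque": the same for the moment, N m; "grip_width": finger opening in m.
Only numpy, scipy, OpenCV 4.12 (cv2) and the standard library are available. Lean on these libraries where they do the work, as an engineer would, in place of code of your own. Each camera call takes 0.05 s, during which the arm holds its last target.

## Working session

There is one attempt and no reset: what is moved stays moved. The work goes in short steps, Python scripts to look and compute and a tool call to move; the robot and the scene stay as the last step left them, time stands still between calls to the robot, and variables do not carry over. Pictures are saved under pics/ and viewed, and the job is handed in when it is done.

Besides the shell and the picture viewer there is one more tool, called after "Request:" as name(argument=value, ...), one argument or row to a line, values as JSON. arm_command: Moves the arm, as the interface text tells. Its arguments: {"type":"object","properties":{"deltas":{"type":"array"},"force":{"type":"number"}},"required":["deltas"]}

```bash
mkdir -p pics
python3 - <<'E'
from cell import arm
import cv2,numpy as np
s=arm.sense()
for k,v in s.items(): print(k,np.round(v,4))
print(arm.pinch_z)
for c in("side","top"):
    im=arm.camera(c); cv2.imwrite(f"pics/{c}0.png",im[:,:,::-1])
    m=arm.camera_model(c); print(c,{k:np.round(v,4).tolist() for k,v in m.items()})
E
```

```text
t 0.0
joints [ 1.2798  0.69   -0.1945  1.5664  0.1573  0.9025 -0.2151]
dq [ 0.0006  0.0003 -0.0003 -0.0004  0.0002 -0.0011 -0.    ]
effort [ 1.40000e-03 -5.39595e+01 -1.26660e+00 -1.58545e+01  9.00000e-03
  9.60000e-03 -0.00000e+00]
ee_pos [ 0.1992 -0.5917  0.2305]
eef_rot [ 0.1142 -0.1145  0.6985 -0.6971]
wrist_force [ 0.1226  0.3332 -0.2612]
torque [-0.037   0.0069 -0.0208]
grip_width 0.0852
0.0187
side {'fx': 481.4143, 'fy': 481.4143, 'cx': 315.3404, 'cy': 235.9091, 'extrinsics': [[-0.9998, -0.0195, 0.0001, 0.3387], [-0.0114, 0.5809, -0.8139, 0.8594], [0.0158, -0.8137, -0.581, 0.6949], [0.0, 0.0, 0.0, 1.0]]}
top {'fx': 572.2537, 'fy': 572.2537, 'cx': 326.9831, 'cy': 235.3051, 'extrinsics': [[-0.004, -0.9958, 0.0917, 0.1907], [-0.9999, 0.0049, 0.0096, 0.0105], [-0.01, -0.0917, -0.9957, 1.6026], [0.0, 0.0, 0.0, 1.0]]}
```

View pics/side0.png

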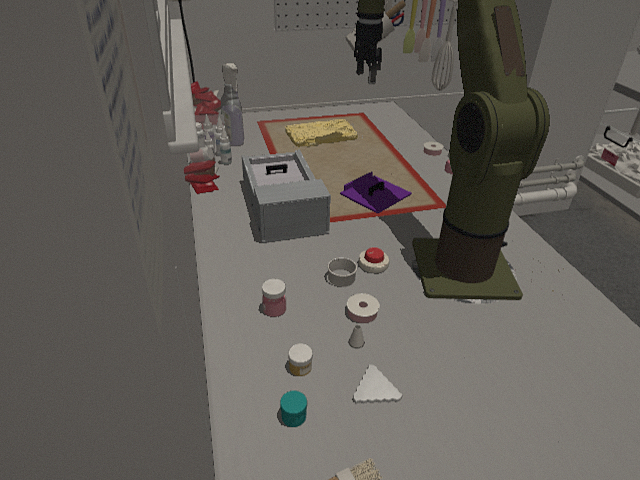

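View pics/top0.png

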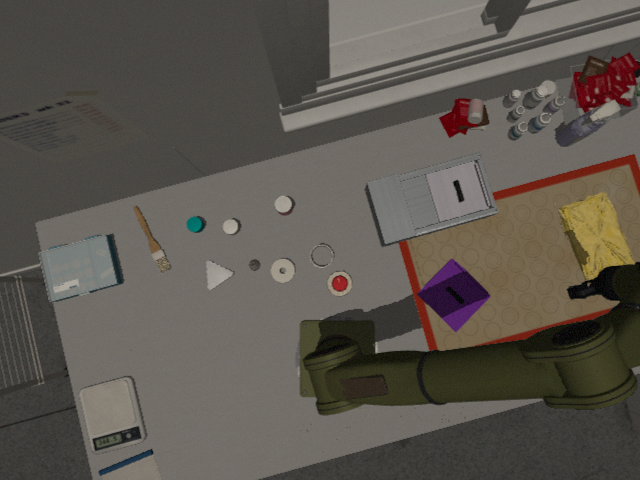

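Top view: store at (432,200), hatch bar (459,190), hood on the left (395,210). There are white-capped jars at (231,226) and (284,204), a turquoise look-alike at (195,224), and a purple hatch look-alike at (455,295).

```bash
cat > h.py <<'E'
from cell import arm
import cv2,numpy as np
def proj(c,P):
    m=arm.camera_model(c);E=np.array(m["extrinsics"]);P=np.atleast_2d(P)
    q=(P-E[:3,3])@E[:3,:3]
    return np.c_[m["fx"]*q[:,0]/q[:,2]+m["cx"],m["fy"]*q[:,1]/q[:,2]+m["cy"]]
def ray(c,uv,z):
    m=arm.camera_model(c);E=np.array(m["extrinsics"])
    d=E[:3,:3]@np.array([(uv[0]-m["cx"])/m["fx"],(uv[1]-m["cy"])/m["fy"],1.]);o=E[:3,3]
    return o+d*(z-o[2])/d[2]
def tri(a,b):
    A=[];B=[]
    for c,uv in(("side",a),("top",b)):
        o=np.array(arm.camera_model(c)["extrinsics"])[:3,3];d=ray(c,uv,0)-o;d/=np.linalg.norm(d)
        M=np.eye(3)-np.outer(d,d);A.append(M);B.append(M@o)
    return np.linalg.solve(sum(A),sum(B))
E
python3 - <<'E'
from h import *
for c in("side","top"):
    im=arm.camera(c); cv2.imwrite(f"pics/{c}1.png",im[:,:,::-1])
    for t in("store","hatch_bar","jar","tall_jar_mid"):
        for r in arm.trace(t,c)[:3]:
            print(c,t,round(r["score"],2),np.round(r["location"],1),r["mask"].sum())
im=cv2.imread("pics/top1.png")
cv2.imwrite("pics/c1.png",cv2.resize(im[140:255,355:510],None,fx=5,fy=5,interpolation=cv2.INTER_CUBIC))
s=cv2.imread("pics/side1.png")
a=cv2.resize(s[270:430,240:340],None,fx=3.6,fy=3.6,interpolation=cv2.INTER_CUBIC)
b=cv2.resize(im[180:250,175:305],None,fx=3.3,fy=3.3,interpolation=cv2.INTER_CUBIC)
o=np.zeros((580,800,3),np.uint8);o[:a.shape[0],:a.shape[1]]=a;o[:b.shape[0],365:365+b.shape[1]]=b;cv2.imwrite("pics/c2.png",o)
cv2.imwrite("pics/c3.png",cv2.resize(s[140:245,235:340],None,fx=5.5,fy=5.5,interpolation=cv2.INTER_CUBIC))
E
```

```text
side store 0.95 [204.3 288.9] 4983
side hatch_bar 0.98 [169.  279.1] 1384
side hatch_bar 0.77 [192.3 372.1] 1590
side jar 0.84 [408.8 295.8] 764
side jar 0.57 [356.8 301.7] 636
side tall_jar_mid 0.67 [298.  269.5] 748
side tall_jar_mid 0.51 [166.7 279.2] 1283
side tall_jar_mid 0.18 [205.  290.3] 4817
top store 0.64 [210.3 411.5] 5099
top store 0.27 [228.2 227.3] 214
top hatch_bar 0.91 [290.3 452.6] 2876
top hatch_bar 0.84 [191.8 456. ] 2633
top jar 0.76 [229.1 229. ] 220
top jar 0.72 [226.2 193.5] 241
top tall_jar_mid 0.66 [207.3 281.6] 313
```

View pics/c1.png

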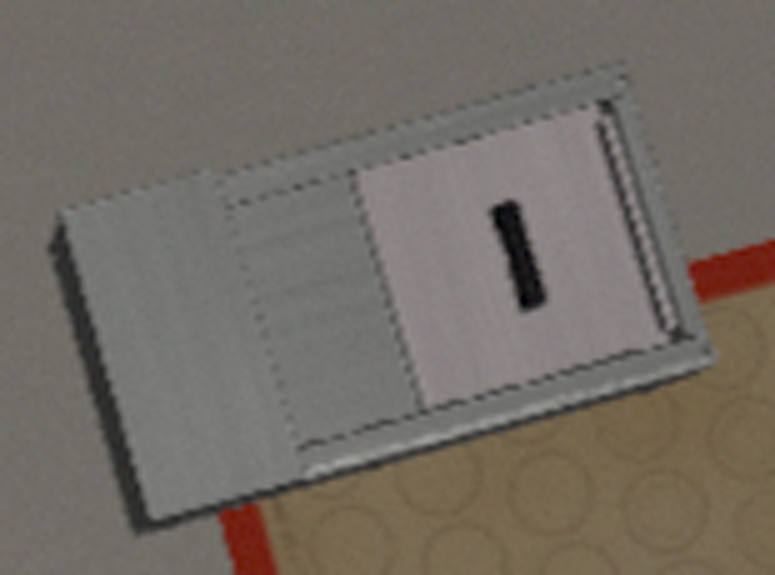

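View pics/c2.png

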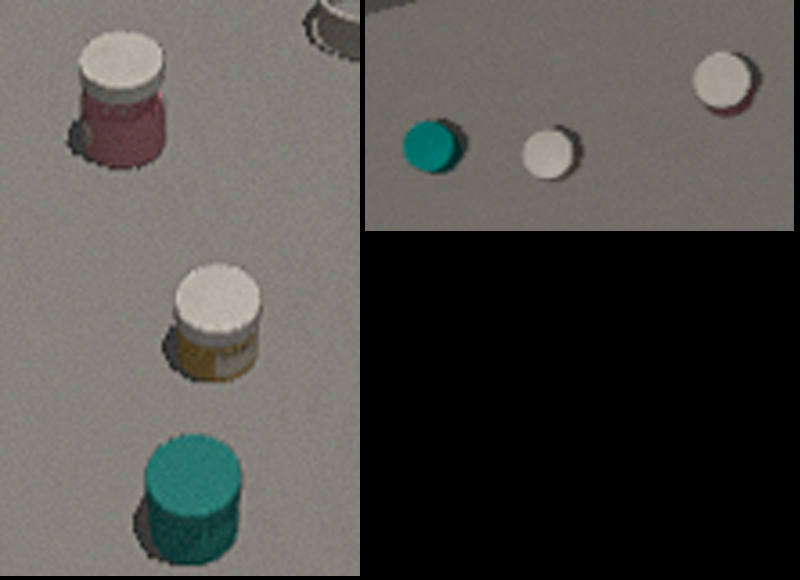

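View pics/c3.png

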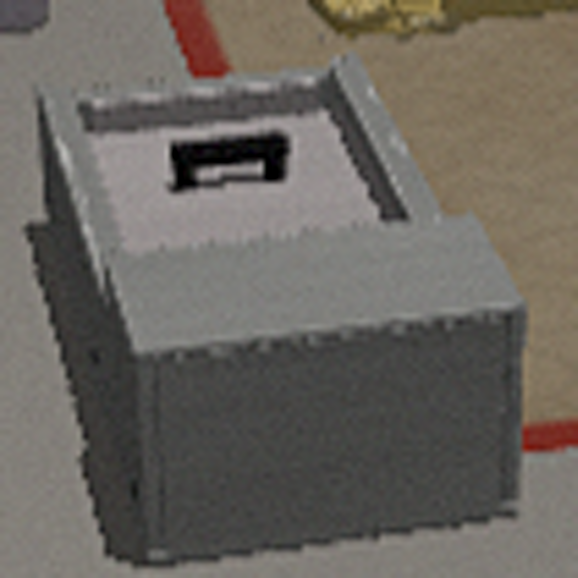

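Candidates: side (300,357)/top (231,227) has an orange body and is squat with a white cap, so it is the jar. Side (273,298)/top (284,204) is pink and taller, so it is the bystander. The turquoise one at side (294,408) is not meant. The hatch is the aluminium one at top (458,190), and the purple one at (455,295) is left alone. Next I fit the store pose.

```bash
cat > fit.py <<'E'
from h import *
from scipy.optimize import least_squares
T=[((85.5,235,113),(60,212)),((-85.5,235,113),(150,520)),((85.5,-84,85),(628,68)),((-85.5,-84,85),(712,355)),((30,0,85),(507,204)),((-30,0,85),(533,307)),((85.5,150,113),(212,172))]
S=[((85.5,235,113),(140,352)),((-85.5,235,113),(523,308)),((85.5,-84,85),(40,92)),((-85.5,-84,85),(345,58)),((-85.5,235,0),(520,512)),((0,0,85),(231,143))]
def W(p,P):
    c,s=np.cos(p[2]),np.sin(p[2]);P=np.asarray(P,float)/1000
    return np.array([p[0]+c*P[0]-s*P[1],p[1]+s*P[0]+c*P[1],P[2]])
def res(p,parts=False):
    r=[]
    for P,u in T:r.append(proj("top",W(p,P))[0]-(355+(u[0]-2)/5,140+(u[1]-2)/5))
    for P,u in S:r.append(proj("side",W(p,P))[0]-(235+(u[0]-2)/5.5,140+(u[1]-2)/5.5))
    return np.array(r) if parts else np.ravel(r)
if __name__=="__main__":
    o=least_squares(res,[.45,-.35,.25],loss="soft_l1");print(o.x);print(np.round(res(o.x,True),1))
    p=o.x
    np.save("pose.npy",p)
    for n,P in dict(bar=(0,0,78),well=(0,0,8),flange80=(0,13,72)).items():print(n,W(p,P).round(4))
    # bar from traced locations in both views
    print("tri bar",tri((235+231/5.5,140+143/5.5),(355+519/5,140+256/5)), W(p,(0,0,85)))
    print("jar cap tri",tri((300,351.5),(230.5,226.5)))
    # jar by mask
    for z in(.021,.042):print(z,ray("top",(229.0,229.1),z),ray("side",(301.7,356.8),z))
    print("tall",ray("top",(284,204),.063))
    im={c:cv2.imread(f"pics/{c}1.png") for c in("top","side")}
    for c in im:
        for x,y,z in [(sx*85.5,yy,zz) for sx in(-1,1) for yy,zz in((-84,85),(150,113),(235,113),(235,0))]+[(30,0,85),(-30,0,85),(75,70,61),(-75,70,61)]:
            q=proj(c,W(p,(x,y,z)))[0];im[c]=cv2.circle(im[c],tuple(int(round(v*8)) for v in q),6,(0,255,0),-1,shift=3)
    o=np.hstack([cv2.resize(im["top"][140:255,360:510],(400,307)),cv2.resize(im["side"][140:245,230:340],(400,382))[:307]]);cv2.imwrite("pics/fit.png",cv2.resize(o,(800,307)))
E
python3 fit.py
```

```text
[ 0.4492827  -0.32786155  0.27144318]
[[-0.6 -0.1]
 [-0.4  0.6]
 [-0.9 -1.4]
 [ 1.3  1.9]
 [-0.6 -0.6]
 [ 0.7  0.2]
 [-0.  -0.8]
 [-0.9  0. ]
 [ 1.2 -0.8]
 [-0.8 -1.8]
 [ 2.4 -1.5]
 [ 0.2  1.1]
 [-0.2 -1. ]]
bar [ 0.4493 -0.3279  0.078 ]
well [ 0.4493 -0.3279  0.008 ]
flange80 [ 0.4458 -0.3153  0.072 ]
tri bar [ 0.44813045 -0.32930284  0.08013624] [ 0.4492827  -0.32786155  0.085     ]
jar cap tri [0.36106024 0.2908499  0.03953561]
0.021 [0.35511606 0.29831023 0.021     ] [0.35892537 0.28673625 0.021     ]
0.042 [0.352933   0.29448861 0.042     ] [0.35829654 0.30457988 0.042     ]
tall [0.41857302 0.14173237 0.063     ]
```

View pics/fit.png

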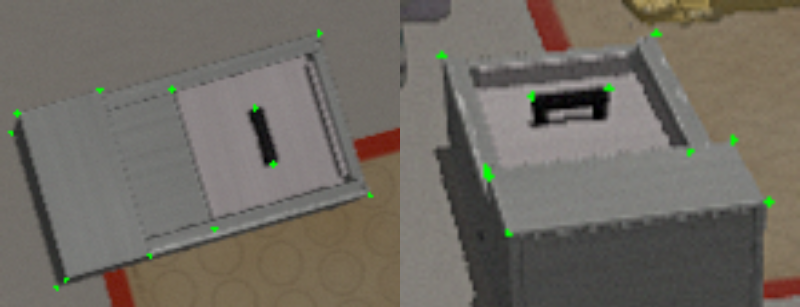

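The fit agrees to within about 2 px. Next I work out the needed tool rotation and refine the jar position.

```bash
cat >> h.py <<'E'
from scipy.spatial.transform import Rotation as R
def rot(q): return R.from_quat([q[1],q[2],q[3],q[0]])
def go(target,yaw):
    """deltas for tool y down, tool z horizontal at world angle yaw (or +pi)"""
    s=arm.sense();C=rot(s["eef_rot"])
    print("t",s["t"],"pos",np.round(s["ee_pos"],4),"grip",round(s["grip_width"],4),"F",np.round(s["wrist_force"],2))
    if target is not None: print("dpos",np.round(np.array(target)-s["ee_pos"],4))
    for y in(yaw,yaw+np.pi):
        z=np.array([np.cos(y),np.sin(y),0]);d=np.array([0,0,-1.]);M=np.c_[np.cross(d,z),d,z]
        print("rot units",np.round((R.from_matrix(M)*C.inv()).as_rotvec()/np.radians(8),3))
E
python3 - <<'E'
from h import *
C=rot(arm.sense()["eef_rot"]).as_matrix();print(C.round(3))
p=np.load("pose.npy")
go((p[0],p[1],.064),p[2]+np.pi/2)
from fit import W
print("ydir",W(p,(0,1000,0))-W(p,(0,0,0)))
t=cv2.imread("pics/top1.png").astype(int);s=cv2.imread("pics/side1.png").astype(int)
for nm,i,(r0,r1,c0,c1),cam,h in(("sq",t,(212,242,215,247),"top",.042),("sq",s,(335,385,280,325),"side",.042),("tall",t,(190,222,268,300),"top",.063),("tall",s,(272,320,255,295),"side",.063)):
    g=i[r0:r1,c0:c1];m=((g.min(2)>165)&(g.max(2)-g.min(2)<30)).astype(np.uint8)
    n,l,st,ce=cv2.connectedComponentsWithStats(m)
    k=1+np.argmax(st[1:,4]);print(nm,cam,st[k],ce[k]+(c0,r0),ray(cam,ce[k]+(c0,r0),h).round(4))
E
```

```text
[[-0.948  0.     0.319]
 [-0.319 -0.    -0.948]
 [-0.    -1.     0.   ]]
t 0.6 pos [ 0.1995 -0.5923  0.2313] grip 0.085 F [ 0.   -0.19  0.48]
dpos [ 0.2498  0.2645 -0.1673]
rot units [-0.     0.    22.118]
rot units [ 0.     0.    -0.382]
ydir [-0.26812205  0.96338495  0.        ]Traceback (most recent call last):
  File "<stdin>", line 11, in <module>
    return _wrapfunc(a, 'argmax', axis=axis, out=out, **kwds)
    return bound(*args, **kwds)
ValueError: attempt to get argmax of an empty sequence
```

Request:
arm_command(
  deltas=[
    {"dx": 0.04, "dy": 0.04, "dz": 0, "az": -0.1, "hand": 130},
    {"dx": 0.08, "dy": 0.085, "dz": 0, "az": -0.2, "hand": 130},
    {"dx": 0.12, "dy": 0.127, "dz": 0, "az": -0.3, "hand": 130},
    {"dx": 0.16, "dy": 0.17, "dz": 0, "az": -0.38, "hand": 130},
    {"dx": 0.2, "dy": 0.21, "dz": 0, "az": -0.38, "hand": 130},
  ],
  force=40,
)

```text
$.deltas[0]: bad value
```

Run:
```python
from h import *
p=np.load("pose.npy");go((p[0],p[1],.064),p[2]+np.pi/2)
t=cv2.imread("pics/top1.png").astype(int);s=cv2.imread("pics/side1.png").astype(int)
for nm,i,(r0,r1,c0,c1),cam,h in(("sq",t,(212,242,215,247),"top",.042),("sq",s,(335,385,280,325),"side",.042),("tall",t,(190,222,268,300),"top",.063),("tall",s,(272,320,255,295),"side",.063)):
    g=i[r0:r1,c0:c1];m=((g.min(2)>g.min(2).max()*.85)&(g.max(2)-g.min(2)<40)).astype(np.uint8)
    n,l,st,ce=cv2.connectedComponentsWithStats(m)
    k=1+np.argmax(st[1:,4]);print(nm,cam,g.min(2).max(),st[k],ce[k]+(c0,r0),ray(cam,ce[k]+(c0,r0),h).round(4))
```

```text
t 0.6 pos [ 0.1995 -0.5923  0.2313] grip 0.085 F [ 0.   -0.19  0.48]
dpos [ 0.2498  0.2645 -0.1673]
rot units [-0.     0.    22.118]
rot units [ 0.     0.    -0.382]
sq top 160 [  8   8  14  14 154] [229.7987013  226.28571429] [0.3607 0.2924 0.042 ]
sq side 182 [  9   9  23  18 327] [300.12844037 352.49847095] [0.3614 0.2951 0.042 ]
tall top 158 [  7   6  16  16 198] [282.5        203.76767677] [0.4192 0.1458 0.063 ]
tall side 178 [  7   7  23  15 270] [273.33333333 286.01481481] [0.4196 0.1466 0.063 ]
```

Request:
arm_command(
  deltas=[
    {"dx": 0.04, "dy": 0.04, "dz": 0, "ax": 0, "ay": 0, "az": -0.1, "hand": 130},
    {"dx": 0.08, "dy": 0.085, "dz": 0, "ax": 0, "ay": 0, "az": -0.2, "hand": 130},
    {"dx": 0.12, "dy": 0.127, "dz": 0, "ax": 0, "ay": 0, "az": -0.3, "hand": 130},
    {"dx": 0.16, "dy": 0.17, "dz": 0, "ax": 0, "ay": 0, "az": -0.38, "hand": 130},
    {"dx": 0.2, "dy": 0.21, "dz": 0, "ax": 0, "ay": 0, "az": -0.38, "hand": 130},
  ],
  force=40,
)

```text
t: 1.23
ee_pos: [0.4008, -0.3808, 0.2316]
eef_rot: [-0.096, 0.096, -0.7, 0.701]
wrist_force: [0.2, -0.5, -0.3]
grip_width: 0.042
```

Run:
```python
from h import *
p=np.load("pose.npy");go((p[0],p[1],.064),p[2]+np.pi/2)
```

```text
t 1.225 pos [ 0.4008 -0.3808  0.2316] grip 0.042 F [ 0.23 -0.49 -0.33]
dpos [ 0.0485  0.053  -0.1676]
rot units [-6.0000e-03  4.0000e-03  2.2497e+01]
rot units [ 0.003  0.004 -0.003]
```

Request:
arm_command(
  deltas=[
    {"dx": 0.03, "dy": 0.03, "dz": 0, "ax": 0, "ay": 0, "az": 0, "hand": 130},
    {"dx": 0.048, "dy": 0.0525, "dz": -0.03, "ax": 0, "ay": 0, "az": 0, "hand": 130},
    {"dx": 0.048, "dy": 0.0525, "dz": -0.085, "ax": 0, "ay": 0, "az": 0, "hand": 130},
    {"dx": 0.048, "dy": 0.0525, "dz": -0.13, "ax": 0, "ay": 0, "az": 0, "hand": 130},
    {"dx": 0.048, "dy": 0.0525, "dz": -0.13, "ax": 0, "ay": 0, "az": 0, "hand": 130},
  ],
)

```text
t: 1.85
ee_pos: [0.4468, -0.3268, 0.099]
eef_rot: [0.094, -0.098, 0.702, -0.699]
wrist_force: [0.6, -0.5, 0.0]
grip_width: 0.0419
```

Run:
```python
from h import *
p=np.load("pose.npy");go((p[0],p[1],.064),p[2]+np.pi/2)
a=arm.camera("side")[:,:,::-1];b=arm.camera("top")[:,:,::-1]
cv2.imwrite("pics/d1.png",np.hstack([cv2.resize(a[130:250,230:350],(400,400),interpolation=2),cv2.resize(b[135:255,385:505],(400,400),interpolation=2)]))
```

```text
t 1.85 pos [ 0.4468 -0.3268  0.099 ] grip 0.0419 F [ 0.57 -0.47  0.01]
dpos [ 0.0025 -0.001  -0.035 ]
rot units [ 0.06  -0.037 22.493]
rot units [-0.023 -0.038 -0.007]
```

View pics/d1.png

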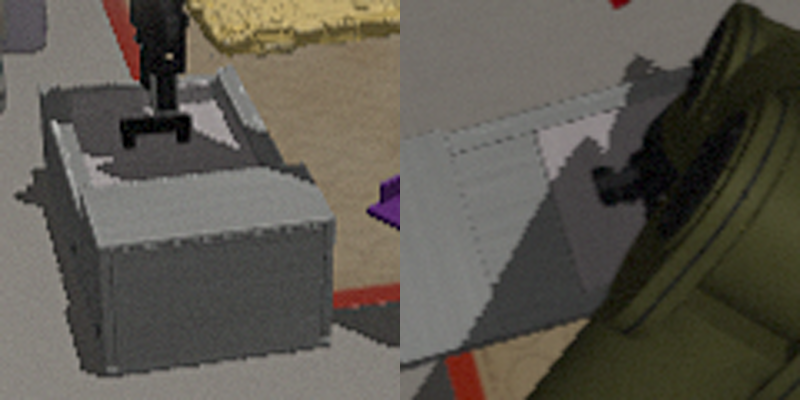

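The side view shows the fingers above and just behind the bar at crop (157,125), centred on it. I go down and close.

Request:
arm_command(
  deltas=[
    {"dx": 0.002, "dy": -0.001, "dz": -0.02, "ax": 0, "ay": 0, "az": 0, "hand": 130},
    {"dx": 0.002, "dy": -0.001, "dz": -0.034, "ax": 0, "ay": 0, "az": 0, "hand": 130},
    {"dx": 0.002, "dy": -0.001, "dz": -0.034, "ax": 0, "ay": 0, "az": 0, "hand": 130},
    {"dx": 0.002, "dy": -0.001, "dz": -0.034, "ax": 0, "ay": 0, "az": 0, "hand": 255},
    {"dx": 0.002, "dy": -0.001, "dz": -0.034, "ax": 0, "ay": 0, "az": 0, "hand": 255},
  ],
  force=40,
)

```text
t: 2.58
ee_pos: [0.4516, -0.3298, 0.0691]
eef_rot: [-0.096, 0.095, -0.7, 0.701]
wrist_force: [-0.6, 0.7, -0.3]
grip_width: 0.0112
```

Request:
arm_command(
  deltas=[
    {"dx": 0, "dy": 0, "dz": 0, "ax": 0, "ay": 0, "az": 0, "hand": 255},
    {"dx": 0, "dy": 0, "dz": 0, "ax": 0, "ay": 0, "az": 0, "hand": 255},
  ],
)

```text
t: 2.82
ee_pos: [0.4514, -0.3297, 0.0691]
eef_rot: [-0.096, 0.095, -0.7, 0.701]
wrist_force: [-0.6, -1.0, -1.1]
grip_width: 0.0112
```

Run:
```python
from h import *
p=np.load("pose.npy");go((p[0],p[1],.064),p[2]+np.pi/2)
```

```text
t 2.825 pos [ 0.4514 -0.3297  0.0691] grip 0.0112 F [-0.64 -0.99 -1.13]
dpos [-0.0021  0.0019 -0.0051]
rot units [-2.0000e-02  1.3000e-02  2.2498e+01]
rot units [ 0.008  0.013 -0.002]
```

Request:
arm_command(
  deltas=[
    {"dx": 0, "dy": 0, "dz": 0.008, "ax": 0, "ay": 0, "az": 0, "hand": 255},
    {"dx": 0, "dy": 0, "dz": 0.015, "ax": 0, "ay": 0, "az": 0, "hand": 255},
    {"dx": 0, "dy": 0, "dz": 0.015, "ax": 0, "ay": 0, "az": 0, "hand": 255},
    {"dx": 0, "dy": 0, "dz": 0.015, "ax": 0, "ay": 0, "az": 0, "hand": 255},
  ],
)

```text
t: 3.32
ee_pos: [0.4514, -0.3297, 0.0841]
eef_rot: [-0.096, 0.095, -0.7, 0.701]
wrist_force: [0.4, 1.1, -4.0]
grip_width: 0.0109
```

Run:
```python
from h import *
p=np.load("pose.npy");go((p[0],p[1],.064),p[2]+np.pi/2)
a=arm.camera("side")[:,:,::-1]
cv2.imwrite("pics/d2.png",cv2.resize(a[130:250,230:350],(500,500),interpolation=2))
```

```text
t 3.325 pos [ 0.4514 -0.3297  0.0841] grip 0.0109 F [ 0.39  1.09 -4.01]
dpos [-0.0021  0.0019 -0.0201]
rot units [-2.0000e-02  1.3000e-02  2.2498e+01]
rot units [ 0.008  0.013 -0.002]
```

View pics/d2.png

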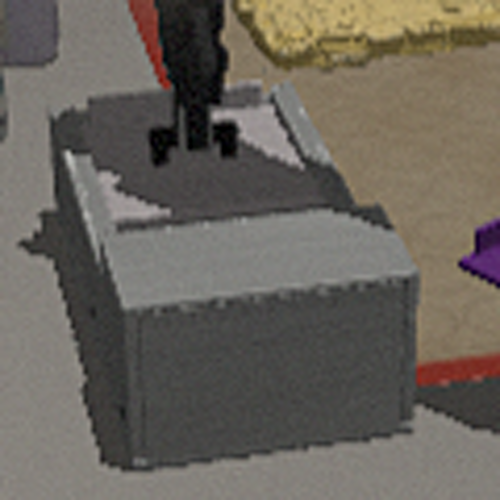

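The hatch hangs from the fingers: the wrist shows -4 N, and the bar is held at crop (195,140). I carry it about 95 mm along the store's y.

Request:
arm_command(
  deltas=[
    {"dx": -0.006, "dy": 0.021, "dz": 0, "ax": 0, "ay": 0, "az": 0, "hand": 255},
    {"dx": -0.0123, "dy": 0.044, "dz": 0, "ax": 0, "ay": 0, "az": 0, "hand": 255},
    {"dx": -0.0187, "dy": 0.067, "dz": 0, "ax": 0, "ay": 0, "az": 0, "hand": 255},
    {"dx": -0.0255, "dy": 0.0915, "dz": 0, "ax": 0, "ay": 0, "az": 0, "hand": 255},
    {"dx": -0.0255, "dy": 0.0915, "dz": 0, "ax": 0, "ay": 0, "az": 0, "hand": 255},
  ],
)

```text
t: 4.0
ee_pos: [0.4251, -0.2357, 0.0838]
eef_rot: [0.097, -0.097, 0.701, -0.7]
wrist_force: [-0.2, -1.4, -3.5]
grip_width: 0.0105
```

Run:
```python
from h import *
p=np.load("pose.npy");go((p[0]-.0255,p[1]+.0915,.064),p[2]+np.pi/2)
```

```text
t 4.0 pos [ 0.4251 -0.2357  0.0838] grip 0.0105 F [-0.2  -1.45 -3.53]
dpos [-0.0014 -0.0007 -0.0198]
rot units [ 5.0000e-03 -1.3000e-02  2.2473e+01]
rot units [-0.008 -0.003 -0.027]
```

Request:
arm_command(
  deltas=[
    {"dx": 0, "dy": 0, "dz": -0.003, "ax": 0, "ay": 0, "az": 0, "hand": 255},
    {"dx": 0, "dy": 0, "dz": -0.005, "ax": 0, "ay": 0, "az": 0, "hand": 255},
    {"dx": 0, "dy": 0, "dz": -0.005, "ax": 0, "ay": 0, "az": 0, "hand": 255},
  ],
)

```text
t: 4.38
ee_pos: [0.4255, -0.2364, 0.079]
eef_rot: [0.097, -0.096, 0.701, -0.7]
wrist_force: [-0.5, 0.2, 1.6]
grip_width: 0.0111
```

Request:
arm_command(
  deltas=[
    {"dx": 0, "dy": 0, "dz": 0, "ax": 0, "ay": 0, "az": 0, "hand": 165},
    {"dx": 0, "dy": 0, "dz": 0, "ax": 0, "ay": 0, "az": 0, "hand": 165},
    {"dx": 0, "dy": 0, "dz": 0, "ax": 0, "ay": 0, "az": 0, "hand": 165},
  ],
)

```text
t: 4.75
ee_pos: [0.4255, -0.2366, 0.079]
eef_rot: [0.097, -0.096, 0.701, -0.7]
wrist_force: [0.5, 0.0, 1.0]
grip_width: 0.0299
```

Request:
arm_command(
  deltas=[
    {"dx": 0, "dy": 0, "dz": 0.02, "ax": 0, "ay": 0, "az": 0, "hand": 165},
    {"dx": 0, "dy": 0, "dz": 0.05, "ax": 0, "ay": 0, "az": 0, "hand": 165},
    {"dx": -0.02, "dy": -0.04, "dz": 0.1, "ax": 0, "ay": 0, "az": 0, "hand": 165},
    {"dx": -0.04, "dy": -0.1, "dz": 0.13, "ax": 0, "ay": 0, "az": 0, "hand": 165},
    {"dx": -0.05, "dy": -0.16, "dz": 0.14, "ax": 0, "ay": 0, "az": 0, "hand": 165},
  ],
)

```text
t: 5.38
ee_pos: [0.3773, -0.3881, 0.219]
eef_rot: [-0.098, 0.096, -0.7, 0.701]
wrist_force: [1.2, -1.4, -0.4]
grip_width: 0.0299
```

Run:
```python
from h import *
go(None,np.load("pose.npy")[2]+np.pi/2)
a=arm.camera("side")[:,:,::-1];b=arm.camera("top")[:,:,::-1]
cv2.imwrite("pics/t3.png",b);cv2.imwrite("pics/s3.png",a)
cv2.imwrite("pics/d3.png",np.hstack([cv2.resize(a[130:250,230:350],(400,400),interpolation=2),cv2.resize(b[135:255,360:480],(400,400),interpolation=2)]))
```

```text
t 5.375 pos [ 0.3773 -0.3881  0.219 ] grip 0.0299 F [ 1.19 -1.35 -0.38]
rot units [-3.1000e-02  1.2000e-02  2.2472e+01]
rot units [ 0.008  0.019 -0.028]
```

View pics/d3.png

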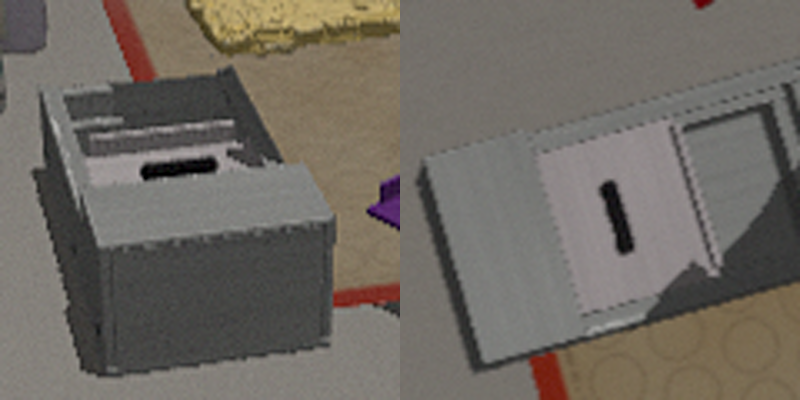

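The hatch rests level on the deck clear of the recess. In the top crop the bar is at (617,217) and the flange runs from (678,130) to (713,268).

Run:
```python
from h import *
p=np.load("pose.npy")
f=lambda u,v:(360+(u-400)*.3-.35,135+v*.3-.35)
b=ray("top",f(617,217),.095);e1=ray("top",f(678,130),.089);e2=ray("top",f(713,268),.089)
c,s=np.cos(p[2]),np.sin(p[2])
for n,q in(("bar",b),("e1",e1),("e2",e2),("fl",(e1+e2)/2),("tcp",np.array([.4255,-.2366,0]))):
    d=q-[p[0],p[1],0];print(n,q.round(4),"store",np.round([c*d[0]+s*d[1],-s*d[0]+c*d[1]],4))
fl=np.array([.4255,-.2366])+.067*np.array([s,-c]);print(fl);go((fl[0],fl[1],.074),p[2]+np.pi/2)
```

```text
bar [ 0.4232 -0.2352  0.095 ] store [-0.0003  0.0963]
e1 [ 0.4944 -0.2864  0.089 ] store [0.0546 0.0278]
e2 [ 0.3826 -0.3118  0.089 ] store [-0.0599  0.0334]
fl [ 0.4385 -0.2991  0.089 ] store [-0.0027  0.0306]
tcp [ 0.4255 -0.2366  0.    ] store [0.0016 0.0943]
[ 0.44346418 -0.30114679]
t 5.475 pos [ 0.3744 -0.396   0.2187] grip 0.0301 F [-0.38  0.44 -0.39]
dpos [ 0.0691  0.0949 -0.1447]
rot units [  0.028  -0.094 -22.429]
rot units [0.06  0.018 0.071]
```

Request:
arm_command(
  deltas=[
    {"dx": 0.03, "dy": 0.045, "dz": 0, "ax": 0, "ay": 0, "az": 0, "hand": 130},
    {"dx": 0.068, "dy": 0.095, "dz": -0.01, "ax": 0, "ay": 0, "az": 0, "hand": 130},
    {"dx": 0.068, "dy": 0.095, "dz": -0.06, "ax": 0, "ay": 0, "az": 0, "hand": 130},
    {"dx": 0.068, "dy": 0.095, "dz": -0.1, "ax": 0, "ay": 0, "az": 0, "hand": 130},
    {"dx": 0.068, "dy": 0.095, "dz": -0.1, "ax": 0, "ay": 0, "az": 0, "hand": 130},
  ],
)

```text
t: 6.1
ee_pos: [0.4403, -0.2995, 0.1164]
eef_rot: [-0.091, 0.094, -0.699, 0.703]
wrist_force: [-0.1, 0.1, 0.2]
grip_width: 0.042
```

Run:
```python
from h import *
p=np.load("pose.npy");go((.4425,-.301,.074),p[2]+np.pi/2)
```

```text
t 6.1 pos [ 0.4403 -0.2995  0.1164] grip 0.042 F [-0.09  0.08  0.17]
dpos [ 0.0022 -0.0015 -0.0424]
rot units [ -0.039  -0.059 -22.434]
rot units [ 0.038 -0.025  0.066]
```

Request:
arm_command(
  deltas=[
    {"dx": 0.002, "dy": -0.0015, "dz": -0.02, "ax": 0.04, "ay": -0.02, "az": 0.07, "hand": 130},
    {"dx": 0.002, "dy": -0.0015, "dz": -0.042, "ax": 0.04, "ay": -0.02, "az": 0.07, "hand": 130},
    {"dx": 0.002, "dy": -0.0015, "dz": -0.042, "ax": 0.04, "ay": -0.02, "az": 0.07, "hand": 130},
    {"dx": 0.002, "dy": -0.0015, "dz": -0.042, "ax": 0.04, "ay": -0.02, "az": 0.07, "hand": 130},
  ],
)

```text
t: 6.6
ee_pos: [0.4431, -0.3016, 0.0759]
eef_rot: [-0.096, 0.095, -0.7, 0.701]
wrist_force: [0.4, -0.6, -0.3]
grip_width: 0.0419
```

Request:
arm_command(
  deltas=[
    {"dx": 0, "dy": 0, "dz": 0, "ax": 0, "ay": 0, "az": 0, "hand": 255},
    {"dx": 0, "dy": 0, "dz": 0, "ax": 0, "ay": 0, "az": 0, "hand": 255},
    {"dx": 0, "dy": 0, "dz": 0, "ax": 0, "ay": 0, "az": 0, "hand": 255},
    {"dx": 0, "dy": 0, "dz": 0, "ax": 0, "ay": 0, "az": 0, "hand": 255},
  ],
  force=30,
)

```text
t: 7.1
ee_pos: [0.4436, -0.302, 0.0764]
eef_rot: [-0.097, 0.095, -0.7, 0.701]
wrist_force: [0.7, -0.5, 5.5]
grip_width: 0.0051
```

Run:
```python
from h import *
p=np.load("pose.npy");c,s=np.cos(p[2]),np.sin(p[2])
P=arm.sense()["ee_pos"];d=P[:2]-p[:2];print("store y of tcp",-s*d[0]+c*d[1])
go((p[0]-s*.090,p[1]+c*.090,P[2]),p[2]+np.pi/2)
```

```text
store y of tcp 0.026415772060977553
t 7.1 pos [ 0.4436 -0.302   0.0764] grip 0.0051 F [ 0.66 -0.47  5.48]
dpos [-0.0185  0.0609  0.    ]
rot units [-2.8000e-02  1.9000e-02  2.2499e+01]
rot units [ 0.012  0.018 -0.001]
```

Request:
arm_command(
  deltas=[
    {"dx": -0.0042, "dy": 0.015, "dz": 0.0005, "ax": 0, "ay": 0, "az": 0, "hand": 255},
    {"dx": -0.0084, "dy": 0.03, "dz": 0.0005, "ax": 0, "ay": 0, "az": 0, "hand": 255},
    {"dx": -0.0125, "dy": 0.045, "dz": 0.0005, "ax": 0, "ay": 0, "az": 0, "hand": 255},
    {"dx": -0.016, "dy": 0.0575, "dz": 0.0005, "ax": 0, "ay": 0, "az": 0, "hand": 255},
    {"dx": -0.016, "dy": 0.0575, "dz": 0.0005, "ax": 0, "ay": 0, "az": 0, "hand": 255},
  ],
)

```text
t: 7.72
ee_pos: [0.4268, -0.2423, 0.0769]
eef_rot: [0.097, -0.096, 0.701, -0.7]
wrist_force: [-0.9, 3.0, 4.8]
grip_width: 0.0052
```

Run:
```python
from h import *
p=np.load("pose.npy");c,s=np.cos(p[2]),np.sin(p[2])
P=arm.sense()["ee_pos"];d=P[:2]-p[:2];print("store y of tcp",-s*d[0]+c*d[1])
go((p[0]-s*.090,p[1]+c*.090,P[2]),p[2]+np.pi/2)
```

```text
store y of tcp 0.0884672138560464
t 7.725 pos [ 0.4268 -0.2423  0.0769] grip 0.0052 F [-0.86  2.99  4.83]
dpos [-0.0017  0.0011  0.    ]
rot units [-6.0000e-03 -2.0000e-03  2.2485e+01]
rot units [-0.001  0.004 -0.015]
```

Request:
arm_command(
  deltas=[
    {"dx": -0.0004, "dy": 0.0015, "dz": 0, "ax": 0, "ay": 0, "az": 0, "hand": 255},
    {"dx": -0.0008, "dy": 0.003, "dz": 0, "ax": 0, "ay": 0, "az": 0, "hand": 255},
    {"dx": -0.0011, "dy": 0.004, "dz": 0, "ax": 0, "ay": 0, "az": 0, "hand": 255},
    {"dx": -0.0011, "dy": 0.004, "dz": 0, "ax": 0, "ay": 0, "az": 0, "hand": 255},
  ],
)

```text
t: 8.22
ee_pos: [0.4269, -0.2421, 0.0771]
eef_rot: [-0.096, 0.094, -0.699, 0.702]
wrist_force: [1.6, -9.8, -0.8]
grip_width: 0.0047
```

It didn't move any further and the wrist reads a 10 N reaction, so the hatch is against the stop. I release and retreat.

Request:
arm_command(
  deltas=[
    {"dx": 0, "dy": 0, "dz": 0, "ax": 0, "ay": 0, "az": 0, "hand": 165},
    {"dx": 0, "dy": 0, "dz": 0, "ax": 0, "ay": 0, "az": 0, "hand": 165},
    {"dx": 0, "dy": 0, "dz": 0, "ax": 0, "ay": 0, "az": 0, "hand": 165},
    {"dx": 0, "dy": 0, "dz": 0.025, "ax": 0, "ay": 0, "az": 0, "hand": 165},
    {"dx": 0, "dy": 0, "dz": 0.06, "ax": 0, "ay": 0, "az": 0, "hand": 165},
  ],
)

```text
t: 8.85
ee_pos: [0.426, -0.2411, 0.137]
eef_rot: [-0.096, 0.095, -0.7, 0.702]
wrist_force: [0.8, -0.6, 0.2]
grip_width: 0.0296
```

Request:
arm_command(
  deltas=[
    {"dx": -0.02, "dy": 0, "dz": 0.05, "ax": 0, "ay": 0, "az": 0, "hand": 130},
    {"dx": -0.03, "dy": 0.05, "dz": 0.09, "ax": 0, "ay": 0, "az": 0, "hand": 100},
    {"dx": -0.03, "dy": 0.11, "dz": 0.1, "ax": 0, "ay": 0, "az": 0, "hand": 60},
    {"dx": -0.03, "dy": 0.17, "dz": 0.1, "ax": 0, "ay": 0, "az": 0, "hand": 60},
    {"dx": -0.03, "dy": 0.23, "dz": 0.1, "ax": 0, "ay": 0, "az": 0, "hand": 60},
  ],
)

```text
t: 9.48
ee_pos: [0.3956, -0.009, 0.2373]
eef_rot: [-0.096, 0.095, -0.7, 0.702]
wrist_force: [2.3, -0.4, 0.1]
grip_width: 0.0653
```

Run:
```python
from h import *
p=np.load("pose.npy")
go((.361,.293,.0135),p[2]+np.pi/2)
print(arm.sense()["joints"])
a=arm.camera("side")[:,:,::-1];b=arm.camera("top")[:,:,::-1]
cv2.imwrite("pics/t4.png",b);cv2.imwrite("pics/s4.png",a)
cv2.imwrite("pics/d4.png",np.hstack([cv2.resize(a,(400,300)),cv2.resize(b[135:255,360:520],(400,300),interpolation=2)]))
```

```text
t 9.475 pos [ 0.3956 -0.009   0.2373] grip 0.0653 F [ 2.33 -0.39  0.11]
dpos [-0.0346  0.302  -0.2238]
rot units [ 1.60e-02 -2.70e-02 -2.25e+01]
rot units [0.017 0.01  0.   ]
[-0.02263009  0.39418686 -0.10404327  2.20781047  0.08235785  0.54184554
 -1.48871106]
```

View pics/d4.png

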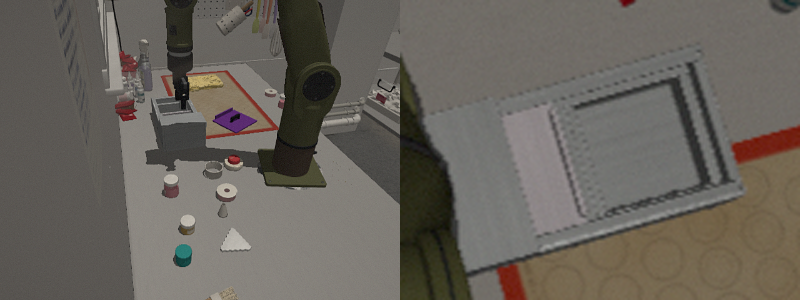

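The top crop shows the hatch home, with only its flange end visible at (550,165), and the well open at (640,130). Next is the jar.

Request:
arm_command(
  deltas=[
    {"dx": -0.01, "dy": 0.055, "dz": 0, "ax": 0, "ay": 0, "az": 0, "hand": 60},
    {"dx": -0.02, "dy": 0.115, "dz": 0, "ax": 0, "ay": 0, "az": 0, "hand": 60},
    {"dx": -0.03, "dy": 0.175, "dz": 0, "ax": 0, "ay": 0, "az": 0, "hand": 60},
    {"dx": -0.034, "dy": 0.235, "dz": 0, "ax": 0, "ay": 0, "az": 0, "hand": 60},
    {"dx": -0.0345, "dy": 0.29, "dz": -0.01, "ax": 0, "ay": 0, "az": 0, "hand": 60},
  ],
)

```text
t: 10.2
ee_pos: [0.3608, 0.2887, 0.2274]
eef_rot: [0.102, -0.101, 0.7, -0.699]
wrist_force: [1.0, 0.1, 0.2]
grip_width: 0.0652
```

Run:
```python
from h import *
p=np.load("pose.npy")
go((.361,.293,.0135),p[2]+np.pi/2)
print(arm.sense()["joints"])
```

```text
t 10.2 pos [0.3608 0.2887 0.2274] grip 0.0652 F [0.97 0.14 0.15]
dpos [ 2.000e-04  4.300e-03 -2.139e-01]
rot units [-2.1000e-02 -1.7000e-02  2.2386e+01]
rot units [-0.011  0.014 -0.114]
[-0.72767757  0.48639555 -0.07077189  2.04969034  0.05866304  0.60496166
 -2.12192434]
```

Request:
arm_command(
  deltas=[
    {"dx": 0, "dy": 0.0043, "dz": -0.04, "ax": 0, "ay": 0, "az": -0.11, "hand": 60},
    {"dx": 0, "dy": 0.0043, "dz": -0.09, "ax": 0, "ay": 0, "az": -0.11, "hand": 60},
    {"dx": 0, "dy": 0.0043, "dz": -0.14, "ax": 0, "ay": 0, "az": -0.11, "hand": 60},
    {"dx": 0, "dy": 0.0043, "dz": -0.157, "ax": 0, "ay": 0, "az": -0.11, "hand": 60},
    {"dx": 0, "dy": 0.0043, "dz": -0.157, "ax": 0, "ay": 0, "az": -0.11, "hand": 60},
  ],
)

```text
t: 10.82
ee_pos: [0.3599, 0.292, 0.0692]
eef_rot: [-0.096, 0.096, -0.7, 0.701]
wrist_force: [0.3, -0.0, 0.9]
grip_width: 0.065
```

Run:
```python
from h import *
p=np.load("pose.npy")
go((.361,.293,.0135),p[2]+np.pi/2)
a=arm.camera("side")[:,:,::-1];b=arm.camera("top")[:,:,::-1]
cv2.imwrite("pics/d5.png",np.hstack([cv2.resize(a[260:440,220:380],(400,450)),cv2.resize(b[170:290,180:287],(400,450),interpolation=2)]))
```

```text
t 10.825 pos [0.3599 0.292  0.0692] grip 0.065 F [ 0.27 -0.03  0.93]
dpos [ 0.0011  0.001  -0.0557]
rot units [1.0000e-02 1.2000e-02 2.2495e+01]
rot units [ 0.008 -0.006 -0.005]
```

View pics/d5.png

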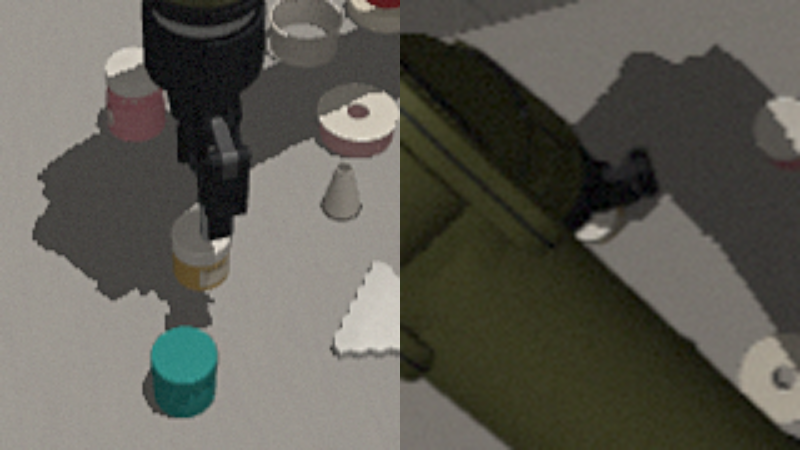

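Run:
```python
from h import *
p=np.load("pose.npy");y=p[2]+np.pi/2;P=np.array(arm.sense()["ee_pos"]);d=np.array([np.cos(y),np.sin(y),0])
for n,q in(("tip",P+d*.036+[0,0,.008]),("jar",(.361,.293,.042)),("jarb",(.361,.293,0))):
    u=proj("side",q)[0];print(n,u,(u-[220,260])*2.5)
```

```text
tip [305.46074447 352.9213528 ] [213.65186118 232.30338199]
jar [300.38024879 351.56002891] [200.95062197 228.90007227]
jarb [300.43239484 367.32392549] [201.08098709 268.30981373]
```

Request:
arm_command(
  deltas=[
    {"dx": 0.002, "dy": 0.001, "dz": -0.025, "ax": 0, "ay": 0, "az": 0, "hand": 60},
    {"dx": 0.002, "dy": 0.001, "dz": -0.05, "ax": 0, "ay": 0, "az": 0, "hand": 60},
    {"dx": 0.002, "dy": 0.001, "dz": -0.06, "ax": 0, "ay": 0, "az": 0, "hand": 60},
    {"dx": 0.002, "dy": 0.001, "dz": -0.06, "ax": 0, "ay": 0, "az": 0, "hand": 60},
    {"dx": 0.002, "dy": 0.001, "dz": -0.06, "ax": 0, "ay": 0, "az": 0, "hand": 60},
  ],
)

```text
t: 11.55
ee_pos: [0.3634, 0.2943, 0.0118]
eef_rot: [0.097, -0.095, 0.701, -0.7]
wrist_force: [-0.3, -0.2, -0.2]
grip_width: 0.0655
```

Request:
arm_command(
  deltas=[
    {"dx": 0, "dy": 0, "dz": 0, "ax": 0, "ay": 0, "az": 0, "hand": 100},
    {"dx": 0, "dy": 0, "dz": 0, "ax": 0, "ay": 0, "az": 0, "hand": 150},
    {"dx": 0, "dy": 0, "dz": 0, "ax": 0, "ay": 0, "az": 0, "hand": 180},
    {"dx": 0, "dy": 0, "dz": 0, "ax": 0, "ay": 0, "az": 0, "hand": 180},
    {"dx": 0, "dy": 0, "dz": 0, "ax": 0, "ay": 0, "az": 0, "hand": 180},
  ],
  force=30,
)

```text
t: 12.18
ee_pos: [0.3638, 0.2945, 0.0127]
eef_rot: [0.097, -0.094, 0.702, -0.7]
wrist_force: [-0.2, 0.7, 6.8]
grip_width: 0.0415
```

Request:
arm_command(
  deltas=[
    {"dx": 0, "dy": 0, "dz": 0.02, "ax": 0, "ay": 0, "az": 0, "hand": 180},
    {"dx": 0, "dy": 0, "dz": 0.06, "ax": 0, "ay": 0, "az": 0, "hand": 180},
    {"dx": 0, "dy": 0, "dz": 0.11, "ax": 0, "ay": 0, "az": 0, "hand": 180},
    {"dx": 0, "dy": 0, "dz": 0.16, "ax": 0, "ay": 0, "az": 0, "hand": 180},
    {"dx": 0, "dy": 0, "dz": 0.21, "ax": 0, "ay": 0, "az": 0, "hand": 180},
  ],
)

```text
t: 12.8
ee_pos: [0.3634, 0.2941, 0.2246]
eef_rot: [0.097, -0.094, 0.702, -0.7]
wrist_force: [-0.2, 0.8, -1.0]
grip_width: 0.0411
```

Run:
```python
from h import *
p=np.load("pose.npy")
go((p[0],p[1],.23),p[2]+np.pi/2)
a=arm.camera("side")[:,:,::-1]
cv2.imwrite("pics/d6.png",cv2.resize(a[150:440,180:420],(480,580)))
```

```text
t 12.8 pos [0.3634 0.2941 0.2246] grip 0.0411 F [-0.2   0.78 -1.05]
dpos [ 0.0859 -0.6219  0.0054]
rot units [-0.048 -0.039 22.499]
rot units [-0.025  0.03  -0.001]
```

View pics/d6.png

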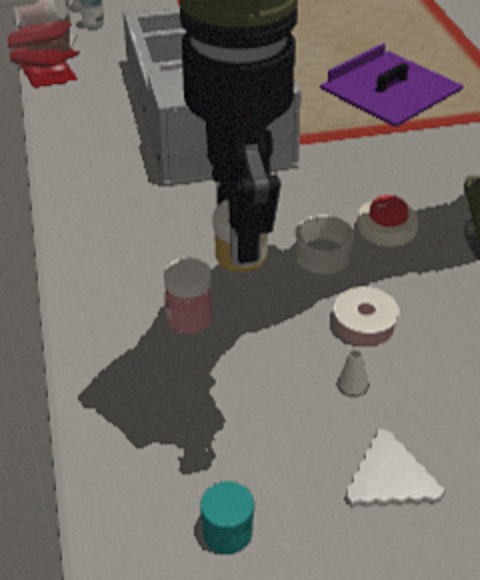

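The jar hangs upright in the jaws at crop (242,235). The tall jar is undisturbed at (188,295). I carry the squat jar across on the robot's side.

Request:
arm_command(
  deltas=[
    {"dx": 0.005, "dy": -0.04, "dz": 0.015, "ax": 0, "ay": 0, "az": 0, "hand": 180},
    {"dx": 0.012, "dy": -0.09, "dz": 0.025, "ax": 0, "ay": 0, "az": 0, "hand": 180},
    {"dx": 0.02, "dy": -0.145, "dz": 0.025, "ax": 0, "ay": 0, "az": 0, "hand": 180},
    {"dx": 0.028, "dy": -0.2, "dz": 0.025, "ax": 0, "ay": 0, "az": 0, "hand": 180},
    {"dx": 0.035, "dy": -0.255, "dz": 0.025, "ax": 0, "ay": 0, "az": 0, "hand": 180},
  ],
)

```text
t: 13.48
ee_pos: [0.4007, 0.0395, 0.255]
eef_rot: [0.1, -0.091, 0.704, -0.698]
wrist_force: [1.3, 0.3, -0.7]
grip_width: 0.0412
```

Request:
arm_command(
  deltas=[
    {"dx": 0.007, "dy": -0.055, "dz": 0, "ax": 0, "ay": 0, "az": 0, "hand": 180},
    {"dx": 0.014, "dy": -0.11, "dz": 0, "ax": 0, "ay": 0, "az": 0, "hand": 180},
    {"dx": 0.022, "dy": -0.165, "dz": 0, "ax": 0, "ay": 0, "az": 0, "hand": 180},
    {"dx": 0.03, "dy": -0.22, "dz": 0, "ax": 0, "ay": 0, "az": 0, "hand": 180},
    {"dx": 0.037, "dy": -0.27, "dz": 0, "ax": 0, "ay": 0, "az": 0, "hand": 180},
  ],
)

```text
t: 14.1
ee_pos: [0.4373, -0.2326, 0.2548]
eef_rot: [0.1, -0.091, 0.704, -0.698]
wrist_force: [1.8, 0.3, 0.1]
grip_width: 0.0411
```

Run:
```python
from h import *
p=np.load("pose.npy")
go((.4506,-.3327,.021),p[2]+np.pi/2)
```

```text
t 14.1 pos [ 0.4373 -0.2326  0.2548] grip 0.0411 F [1.77 0.33 0.1 ]
dpos [ 0.0133 -0.1001 -0.2338]
rot units [  0.136   0.118 -22.492]
rot units [-0.075  0.086  0.008]
```

Now over the well, then down to just above the floor.

Request:
arm_command(
  deltas=[
    {"dx": 0.007, "dy": -0.05, "dz": 0, "ax": -0.07, "ay": 0.08, "az": 0, "hand": 180},
    {"dx": 0.0133, "dy": -0.1, "dz": 0, "ax": -0.07, "ay": 0.08, "az": 0, "hand": 180},
    {"dx": 0.0133, "dy": -0.1, "dz": -0.03, "ax": -0.07, "ay": 0.08, "az": 0, "hand": 180},
    {"dx": 0.0133, "dy": -0.1, "dz": -0.08, "ax": -0.07, "ay": 0.08, "az": 0, "hand": 180},
    {"dx": 0.0133, "dy": -0.1, "dz": -0.12, "ax": -0.07, "ay": 0.08, "az": 0, "hand": 180},
  ],
)

```text
t: 14.72
ee_pos: [0.4497, -0.3322, 0.1331]
eef_rot: [0.095, -0.095, 0.701, -0.7]
wrist_force: [-0.1, -1.2, -0.1]
grip_width: 0.0416
```

Run:
```python
from h import *
p=np.load("pose.npy")
go((.4506,-.3327,.021),p[2]+np.pi/2)
a=arm.camera("side")[:,:,::-1]
cv2.imwrite("pics/d7.png",cv2.resize(a[100:260,210:370],(480,480)))
```

```text
t 14.725 pos [ 0.4497 -0.3322  0.1331] grip 0.0416 F [-0.14 -1.22 -0.14]
dpos [ 0.0009 -0.0005 -0.1121]
rot units [-2.0000e-03  1.6000e-02 -2.2491e+01]
rot units [-0.01  -0.001  0.009]
```

View pics/d7.png

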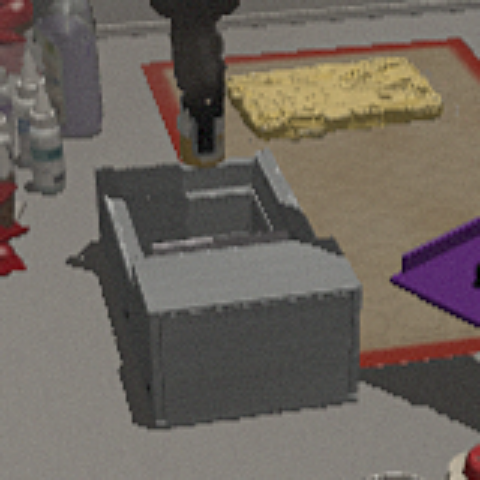

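Request:
arm_command(
  deltas=[
    {"dx": 0.0009, "dy": -0.0005, "dz": -0.03, "ax": 0, "ay": 0, "az": 0, "hand": 180},
    {"dx": 0.0009, "dy": -0.0005, "dz": -0.06, "ax": 0, "ay": 0, "az": 0, "hand": 180},
    {"dx": 0.0009, "dy": -0.0005, "dz": -0.085, "ax": 0, "ay": 0, "az": 0, "hand": 180},
    {"dx": 0.0009, "dy": -0.0005, "dz": -0.1, "ax": 0, "ay": 0, "az": 0, "hand": 180},
    {"dx": 0.0009, "dy": -0.0005, "dz": -0.105, "ax": 0, "ay": 0, "az": 0, "hand": 180},
  ],
)

```text
t: 15.4
ee_pos: [0.4479, -0.3307, 0.0234]
eef_rot: [0.093, -0.098, 0.703, -0.698]
wrist_force: [0.2, -0.1, -0.2]
grip_width: 0.0413
```

Request:
arm_command(
  deltas=[
    {"dx": 0, "dy": 0, "dz": 0, "ax": 0, "ay": 0, "az": 0, "hand": 180},
  ],
)

```text
t: 15.52
ee_pos: [0.4482, -0.3309, 0.0239]
eef_rot: [0.093, -0.098, 0.703, -0.698]
wrist_force: [0.3, 0.2, -1.3]
grip_width: 0.0414
```

Request:
arm_command(
  deltas=[
    {"dx": 0, "dy": 0, "dz": -0.001, "ax": 0, "ay": 0, "az": 0, "hand": 180},
    {"dx": 0, "dy": 0, "dz": -0.002, "ax": 0, "ay": 0, "az": 0, "hand": 180},
    {"dx": 0, "dy": 0, "dz": -0.0027, "ax": 0, "ay": 0, "az": 0, "hand": 180},
    {"dx": 0, "dy": 0, "dz": -0.0027, "ax": 0, "ay": 0, "az": 0, "hand": 180},
  ],
)

```text
t: 16.02
ee_pos: [0.4482, -0.3309, 0.0212]
eef_rot: [0.093, -0.098, 0.703, -0.698]
wrist_force: [-0.1, -0.1, 0.2]
grip_width: 0.0413
```

Run:
```python
from h import *
p=np.load("pose.npy")
go((.4506,-.3327,.0207),p[2]+np.pi/2)
a=arm.camera("side")[:,:,::-1]
cv2.imwrite("pics/d8.png",cv2.resize(a[100:260,210:370],(480,480)))
```

```text
t 16.025 pos [ 0.4482 -0.3309  0.0212] grip 0.0413 F [-0.1  -0.05  0.16]
dpos [ 0.0024 -0.0018 -0.0005]
rot units [ -0.081   0.066 -22.495]
rot units [-0.042 -0.052  0.005]
```

View pics/d8.png

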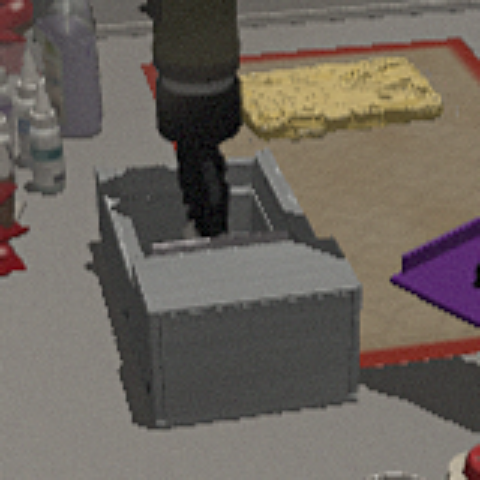

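Request:
arm_command(
  deltas=[
    {"dx": 0, "dy": 0, "dz": -0.001, "ax": 0, "ay": 0, "az": 0, "hand": 180},
    {"dx": 0, "dy": 0, "dz": -0.001, "ax": 0, "ay": 0, "az": 0, "hand": 180},
  ],
)

```text
t: 16.32
ee_pos: [0.448, -0.331, 0.0208]
eef_rot: [0.093, -0.098, 0.703, -0.698]
wrist_force: [-1.0, 0.7, 5.2]
grip_width: 0.041
```

On the floor (5 N upward). I open in stages, then raise.

Request:
arm_command(
  deltas=[
    {"dx": 0, "dy": 0, "dz": 0, "ax": 0, "ay": 0, "az": 0, "hand": 120},
    {"dx": 0, "dy": 0, "dz": 0, "ax": 0, "ay": 0, "az": 0, "hand": 100},
    {"dx": 0, "dy": 0, "dz": 0, "ax": 0, "ay": 0, "az": 0, "hand": 80},
    {"dx": 0, "dy": 0, "dz": 0, "ax": 0, "ay": 0, "az": 0, "hand": 70},
    {"dx": 0, "dy": 0, "dz": 0, "ax": 0, "ay": 0, "az": 0, "hand": 70},
  ],
)

```text
t: 16.95
ee_pos: [0.448, -0.331, 0.0207]
eef_rot: [0.093, -0.098, 0.703, -0.698]
wrist_force: [0.6, -0.2, -0.2]
grip_width: 0.0618
```

Request:
arm_command(
  deltas=[
    {"dx": 0, "dy": 0, "dz": 0.015, "ax": 0, "ay": 0, "az": 0, "hand": 70},
    {"dx": 0, "dy": 0, "dz": 0.04, "ax": 0, "ay": 0, "az": 0, "hand": 70},
    {"dx": 0, "dy": 0, "dz": 0.08, "ax": 0, "ay": 0, "az": 0, "hand": 70},
    {"dx": 0, "dy": 0, "dz": 0.13, "ax": 0, "ay": 0, "az": 0, "hand": 70},
    {"dx": 0, "dy": 0, "dz": 0.18, "ax": 0, "ay": 0, "az": 0, "hand": 70},
  ],
)

```text
t: 17.58
ee_pos: [0.4477, -0.3309, 0.2033]
eef_rot: [0.093, -0.098, 0.703, -0.698]
wrist_force: [0.2, -0.3, -0.9]
grip_width: 0.0621
```

Request:
arm_command(
  deltas=[
    {"dx": -0.03, "dy": -0.05, "dz": 0.03, "ax": 0, "ay": 0, "az": 0, "hand": 70},
    {"dx": -0.06, "dy": -0.1, "dz": 0.05, "ax": 0, "ay": 0, "az": 0, "hand": 70},
    {"dx": -0.09, "dy": -0.15, "dz": 0.05, "ax": 0, "ay": 0, "az": 0, "hand": 70},
    {"dx": -0.12, "dy": -0.19, "dz": 0.05, "ax": 0, "ay": 0, "az": 0, "hand": 70},
    {"dx": -0.12, "dy": -0.19, "dz": 0.05, "ax": 0, "ay": 0, "az": 0, "hand": 70},
  ],
)

```text
t: 18.2
ee_pos: [0.3223, -0.5252, 0.2541]
eef_rot: [0.089, -0.095, 0.702, -0.7]
wrist_force: [0.4, -0.3, 0.7]
grip_width: 0.0617
```

Run:
```python
from h import *
go(None,0)
a=arm.camera("side")[:,:,::-1];b=arm.camera("top")[:,:,::-1]
cv2.imwrite("pics/d9.png",np.vstack([np.hstack([cv2.resize(a,(400,300)),cv2.resize(b,(400,300))]),np.hstack([cv2.resize(a[140:245,230:350],(400,300),interpolation=2),cv2.resize(b[145:250,365:505],(400,300),interpolation=2)])]))
```

```text
t 18.2 pos [ 0.3223 -0.5252  0.2541] grip 0.0617 F [ 0.43 -0.34  0.69]
rot units [ 0.033 -0.068  9.38 ]
rot units [ -0.073  -0.035 -13.12 ]
```

View pics/d9.png

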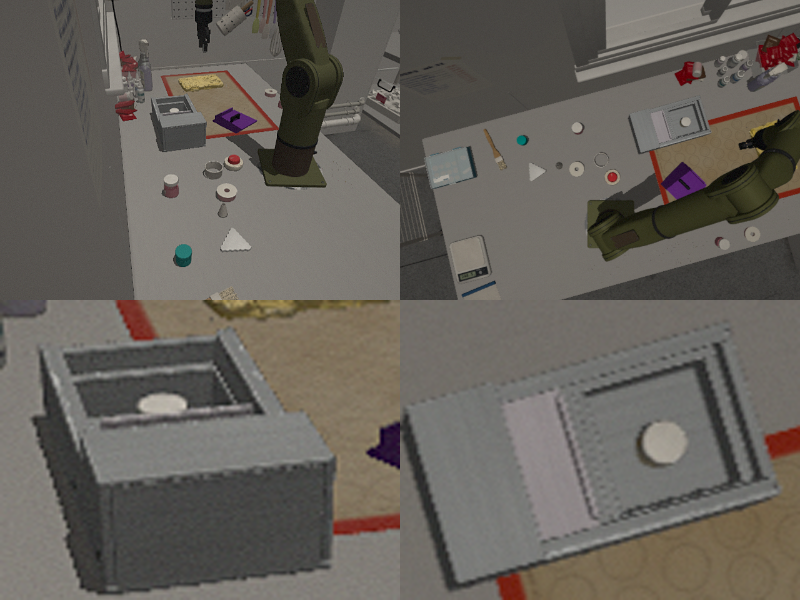

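The jar stands in the well (top crop (663,442)), the hatch is under the hood, the tall jar is in place, and the arm is clear. One numeric check, then I sign off.

Run:
```python
from h import *
p=np.load("pose.npy");c,s=np.cos(p[2]),np.sin(p[2])
f=lambda u,v:(365+(u-400)*.35-.3,145+(v-300)*.35-.3)
def st(q):
    d=q-[p[0],p[1],0];return np.round([c*d[0]+s*d[1],-s*d[0]+c*d[1],q[2]],4)
print("jar cap top",st(ray("top",f(663,442),.05)))
print("tri jar",st(tri((230+162*.3-.3,140+(404-300)*.35-.3),f(663,442))))
print("flange",st((ray("top",f(563,394),.089)+ray("top",f(600,517),.089))/2),"expect y 0.090")
print(np.abs(arm.sense()["dq"]).max()); print(arm.sign_off())
```

```text
jar cap top [-0.0053 -0.001   0.05  ]
tri jar [-0.0047 -0.0016  0.048 ]
flange [-0.0004  0.0857  0.089 ] expect y 0.090
0.03615472903787809
the job is handed in; nothing more can be done
None
```

The job is done and handed in at about 18 s of the 69 s allowed. I don't know the verdict, because `sign_off()` doesn't report one.

**What I did**
- **Hatch:** I lifted it about 15 mm by its bar, carried it about 97 mm onto the deck and let go. I then gripped it at the flange and slid it under the hood until it met the stop, where the wrist read about 10 N and it moved no further.
- **Jar:** I picked up the squat white-capped jar with the orange body, carried it across on the robot's side and stood it in the well. I opened the fingers once I felt the floor (about 5 N) and moved the arm clear.

**Last checks**
- **Jar position:** it stands upright, about 5 mm from the well's centre. Its cap top measures 48–50 mm above the table, where 50 is expected.
- **Hatch position:** the picture puts the flange at store y 86 mm. Fully home would be 90 mm, so this reading disagrees by 4 mm. That still leaves it inside the 10 mm allowance, and the contact with the stop says it is home.
- **Tall jar:** in the last picture it appears where it stood at the start; I did not measure it again.
- **Arm:** one joint still read 0.04 rad/s just before hand-in, with the gripper well clear of everything.
- **Refused call:** one move call was refused at the start because I left out two of its fields. Nothing moved, and I sent it again in full.

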